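# Set up the V rest for a round bar

### The arm

A 6-joint arm with a two-finger parallel gripper is mounted at the origin on the work surface. World frame = base frame: x ahead of the robot, y to its left, z up, the work surface at z = 0. Lengths are in m, angles in rad, forces in N, time in s.
With the tool pointing down it reaches from about 0.375 to 0.9 m from the base axis. Payload 3.1 kg.
Tool frame: the origin (TCP) lies on the centre line of the jaws, within the pads' length; the fingertips stand robot.tip_reach ahead of it and the grasp point (between the pads) lies 8 mm behind it (robot.tip_reach is the distance from the TCP to the fingertips, in m); z points along the fingers, y is the line along which they close (so a half turn about z gives the same grasp; the last joint's range is limited). The gripper opens to 87 mm and grips with 3 to 60 N. Pads are 19 mm wide; open, the fingers measure 117 mm over their backs; the gripper's body (75 mm by 190 mm) begins 51 mm behind the grasp point.
Start: joints at [1.058, 0.527, 1.433, -0, 1.181, -0.178], TCP at [0.205, 0.59, 0.234] pointing down, gripper open.
Joint ranges: [-3.08, 3.08], [-0.75, 2.2], [0.22, 2.44], [-1.43, 4.57], [0, 2.65], [-2.85, 2.85]. Speed limits (rad/s): [2.79, 2.79, 3.14, 3.14, 3.14, 3.14].

### API

Orientations are given as a unit quaternion [x, y, z, w].
In Python, from rig import robot gives the robot as it stands.
- The arm moves only by the tool jog_arm, never from a script. Its argument "motion" is one flat list of numbers, 7 for each row, row after row: the shift along the tool's x, y, z scaled (see below), then the turn, a rotation vector about the tool's x, y, z scaled (see below), then the gripper's target within -1 to 1 (shut at 1, half-way at 0, fully open at -1). In form: [x, y, z, rx, ry, rz, hand, x, y, z, rx, ry, rz, hand, ...]. A call has 1 to 12 rows; each row shifts and turns the commanded pose from where the row before left it, along the tool's axes as they then stand; what a row does not reach is not made up. The controller multiplies each number of a shift by 4 cm and each number of a turn by 4 degrees. A row lasts 1/8 s, in which the tool goes at most 62.5 mm and 10.7 degrees, less where a joint would pass 70% of its speed; a pose out of reach is approached as far as the arm can. A call with a number of a shift or a turn outside -1 to 1 is refused whole. A call with a gripper value outside its range is refused whole. The fingers move at their own pace and stop on an object; "grip_force" is the grip in N (left out, the last holds). Time passes only in rows, so rows that do not move let the fingers close. It gives the time, the measured TCP pose, the force, the opening and the grip force at its end, in the units of the state.
- robot.get_obs(): the state, without advancing time (a new reading comes with each control period).
- robot.camera(name): name is "scene" or "top"; returns the picture (420x560x3 uint8, blue, green, red); there is no depth.
- robot.calibration(name): a dict with "fx", "fy", "cx", "cy" (pixels), "dist_coeffs" ([k1, k2, p1, p2, k3] as OpenCV has them; the pictures are not rectified), "R" (3x3) and "t" (3): a world point X has camera coordinates R X + t. Camera axes: x right, y down, z forward; pixel columns grow to the right and rows downward; lengths in m; the calibration is good to about 2 mm. A picture is of the moment at which its call begins. calibration takes no time and is no camera call.
- robot.hand_in(): hands the job in; it is judged then, once.
The state is a dict: "time": time; "q": joint angles; "joint_velocities": joint speeds; "joint_torque": joint torques, N m; "position": TCP position; "tool_rot": TCP orientation; "ft_force": force on the tool from outside, world axes, zero at the start; "moment": the same for the moment, N m; "grip_width": finger opening in m; "grip_force": force on a finger pad.
Only numpy, scipy, OpenCV 4.12 (cv2) and the standard library are available. Lean on these libraries where they do the work, as an engineer would, in place of code of your own. Each camera call takes 0.05 s, during which the arm holds its last target. There are 200 camera calls.

### The job

The next job at the vice is a round bar, so bring the stock rest with the V-notched head into use: push its sprung arm, which is parked leaning towards the robot, away from the robot past its over-centre point so that it snaps against its far stop and stays there. Leave the other rest, the one with the roller head, parked as it is, and do not knock over the blue spray can standing between them.

Things in the scene. Friction and masses are not known exactly. Their poses are not given: they have to be found in the camera images.
- vee_base: Fixed base of the V-headed rest: grey plate 130 x 90 x 14 mm with two steel cheeks, 62 mm high. Origin: centre of its underside. Pivot pin 45 mm above it, along base y. The arm swings in the base's x-z plane, from leaning to -x (to the robot) over to +x; base yaw within 0.4. At first the head spans heights 177 to 215 mm and its foremost edge, level along y, is 70 mm to -x, 201 mm up.
- vee_arm (a joint): Swing of its steel arm (150 mm from pivot to head), rad: 0 parked, 18 deg short of upright; 0.31 upright; 0.56 far stop, 14 deg past. Head: block 58 wide along y, 26 thick, 28 mm tall, V notch 44 wide, 14 deep in its top. Over-centre spring: pushes back to 0 until about 0.30, beyond that snaps to 0.56 in under 1 s. Push the head's edge level, fingertips 20 to 40 mm below it, with 3 to 15 N.
- roller_arm (a joint): Swing of the arm of the other rest, same values, 0 parked. It has the same base, arm and spring but carries a bare aluminium roller 30 mm across and 54 mm long, axis level, instead of the V. It stands 0.26 m or more to the left or right of the V rest and must stay parked.
- spray_can: Loose blue spray can with a pale label band and flat pale top, 52 mm across, 150 mm tall, 0.3 kg, standing between the two rests. Origin: centre of its underside; z axis up the can.

How it is judged:
By the outcome, as a careful person would: the job done as asked, in the order asked, and still so for the second after the job is handed in, with the robot touching nothing.
It also fails if it takes over 29 s, if anything falls off the work surface, if the arm or the gripper's body presses on something with over 40 N, if the wrist force passes 120 N, or if a joint passes its speed limit or range.

## Working session

There is one attempt and no reset: what is moved stays moved. The work goes in short steps, Python scripts to look and compute and a tool call to move; the robot and the scene stay as the last step left them, time stands still between calls to the robot, and variables do not carry over. Pictures are saved under pics/ and viewed, at most 10 in all, crops included, and the job is handed in when it is done.

Besides the shell and the picture viewer there is one more tool, called after ">>>" as a command line: name --argument value ..., lists and objects as JSON in quotes. jog_arm: Moves the arm, as the interface text tells. Shifts and turns lie within -1 to 1; 1 stands for 4 cm of shift or 4 degrees of turn. Its arguments: {"type":"object","properties":{"motion":{"type":"array","items":{"type":"number"}},"grip_force":{"type":"number"}},"required":["motion"]}

```bash
mkdir -p pics; python3 - <<'E'
from rig import robot
import cv2
for n in("scene","top"):
    cv2.imwrite(f"pics/{n}0.png",robot.camera(n)); c=robot.calibration(n); print(n,c)
o=robot.get_obs();print(o["position"],o["tool_rot"],robot.tip_reach,o["time"],o["ft_force"])
E
```

```text
scene {'fx': 533.8114533577118, 'fy': 533.8114533577118, 'cx': 288.5941650579287, 'cy': 209.19553948998944, 'dist_coeffs': array([-0.06246427,  0.        ,  0.        ,  0.        ,  0.        ]), 'R': array([[-0.75653098,  0.6536516 , -0.02001164],
       [ 0.38434132,  0.41965881, -0.82229449],
       [-0.52909605, -0.62978255, -0.56871021]]), 't': array([ 0.49987606, -0.18977064,  1.24793519])}
top {'fx': 405.1342912738321, 'fy': 405.1342912738321, 'cx': 280.9815570147029, 'cy': 202.38349550616292, 'dist_coeffs': array([-0.0394921,  0.       ,  0.       ,  0.       ,  0.       ]), 'R': array([[-0.08439424, -0.99641597,  0.00572975],
       [-0.97634868,  0.08154316, -0.2002348 ],
       [ 0.19904993, -0.02249289, -0.97973118]]), 't': array([0.05046861, 0.64907475, 0.78318234])}
[0.20444453 0.58995014 0.2326666 ] [ 1.66109145e-01  9.86106900e-01 -9.15919056e-04 -3.07549648e-04] 0.011 0.1 [ 0.72120404  0.16870502 -0.18075107]
```

View pics/scene0.png

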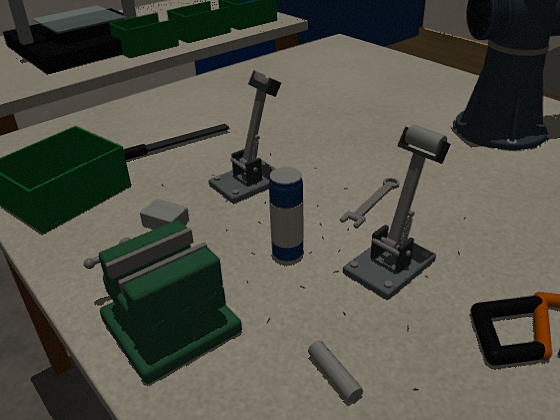

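View pics/top0.png

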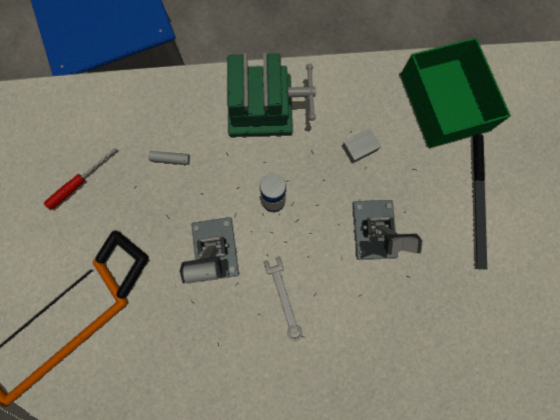

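The V rest is on the robot's right: top image around (378,235), scene image around (250,140). The roller rest is on the left at top (213,255), and the can is at top (273,193). I'll enlarge the V rest.

```bash
python3 - <<'E'
import cv2,numpy as np
a=cv2.imread("pics/top0.png")[190:275,340:430];b=cv2.imread("pics/scene0.png")[60:210,195:300]
a=cv2.resize(a,None,fx=6,fy=6,interpolation=2);b=cv2.resize(b,None,fx=4,fy=4,interpolation=2)
a=cv2.convertScaleAbs(a,alpha=1.8);b=cv2.convertScaleAbs(b,alpha=1.8)
cv2.imwrite("pics/ca.png",a);cv2.imwrite("pics/cb.png",b[:600])
E
```

```text
(no output)
```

View pics/ca.png

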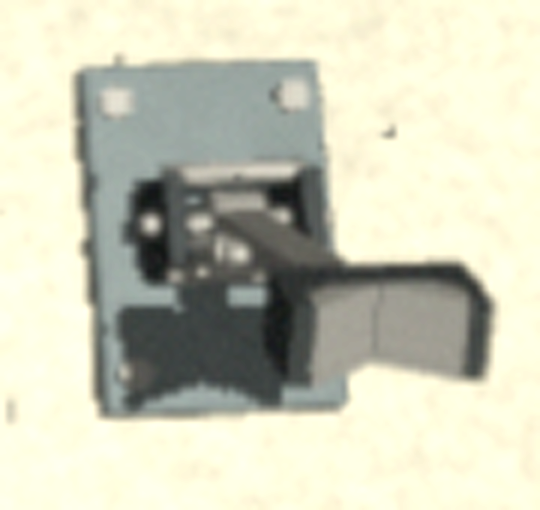

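View pics/cb.png

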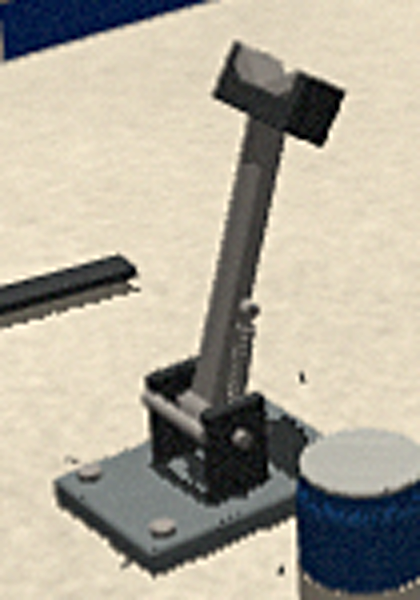

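Top crop: the plate corners are at about (82,68), (316,62), (346,405) and (102,412). The head's front top edge runs from about (300,383) to (482,378). The scene crop shows the V head with the can's top in front of it, at lower right.

```bash
cat > h.py <<'E'
from rig import robot
import cv2,numpy as np
def ray(n,uv,z):
    c=robot.calibration(n);K=np.array([[c["fx"],0,c["cx"]],[0,c["fy"],c["cy"]],[0,0,1]])
    p=cv2.undistortPoints(np.array(uv,float).reshape(-1,1,2),K,c["dist_coeffs"]).reshape(-1,2)
    d=np.c_[p,np.ones(len(p))]@c["R"];o=-c["R"].T@c["t"]
    return o+d*((z-o[2])/d[:,2])[:,None]
E
python3 - <<'E'
from h import *
np.set_printoptions(precision=4,suppress=True)
f=lambda l:np.array(l)/6+[340,190]
P=ray("top",f([(82,68),(316,62),(346,405),(102,412)]),.014);print(P,P.mean(0))
print("sides",[np.linalg.norm(P[i]-P[i-1]) for i in range(4)])
d=(P[0]-P[3])+(P[1]-P[2]);print("yaw",np.arctan2(d[1],d[0]),d)
H=ray("top",f([(300,383),(482,378)]),.201);print("head",H,H.mean(0),np.linalg.norm(H[0]-H[1]))
print("head base frame",(H.mean(0)-P.mean(0)))
Q=ray("scene",np.array([(58,490),(155,572)])/4+[195,60],.007);print("scene far corners z7",Q)
print("can",ray("top",[(273,184)],.15),ray("scene",[(286,175)],.15))
print("roller head",ray("top",[(200,270)],.2))
E
```

```text
[[ 0.6504 -0.1671  0.014 ]
 [ 0.6454 -0.2547  0.014 ]
 [ 0.5183 -0.2481  0.014 ]
 [ 0.5235 -0.1592  0.014 ]] [ 0.5844 -0.2073  0.014 ]
sides [np.float64(0.12708039894655065), np.float64(0.08774594669823994), np.float64(0.12718485806074953), np.float64(0.0890364161169841)]
yaw -0.057333218241080834 [ 0.2538 -0.0146  0.    ]
head [[ 0.518  -0.18    0.201 ]
 [ 0.5149 -0.2327  0.201 ]] [ 0.5164 -0.2063  0.201 ] 0.05274861674211525
head base frame [-0.068   0.0009  0.187 ]
scene far corners z7 [[ 0.6486 -0.2548  0.007 ]
 [ 0.656  -0.1625  0.007 ]]
can [[0.6706 0.0099 0.15  ]] [[0.6704 0.0098 0.15  ]]
roller head [[0.5182 0.1461 0.2   ]]
```

>>> jog_arm --motion '[0,0,-0.2,0,0,-1,1,0,0,-0.2,0,0,-1,1,0,0,-0.2,0,0,-1,1,0,0,-0.2,0,0,-1,1,-1,-1,0,0,0,0,1,-1,-1,0,0,0,0,1,-1,-1,0,0,0,0,1,-1,-1,0,0,0,0,1,-1,-1,0,0,0,0,1,0,0,0,0,0,0,1]' --grip_force 20

```text
time: 1.35
position: [0.3961, 0.3771, 0.2652]
tool_rot: [0.03, 1.0, -0.0, 0.0]
ft_force: [-1.4, 0.6, 0.4]
grip_width: 0.0018
grip_force: 0.0
```

>>> jog_arm --motion '[-0.11,-1,0,0,0,0,1,-0.11,-1,0,0,0,0,1,-0.11,-1,0,0,0,0,1,-0.11,-1,0,0,0,0,1,-0.11,-1,0,0,0,0,1,-0.11,-1,0,0,0,0,1,-0.11,-1,0,0,0,0,1,-0.11,-1,0,0,0,0,1,-0.11,-1,0,0,0,0,1,-0.11,-1,0,0,0,0,1,-0.11,-1,0,0,0,0,1,0,0,0,0,0,0,1]'

```text
time: 2.85
position: [0.4185, -0.0634, 0.2655]
tool_rot: [0.029, 1.0, -0.0, 0.0]
ft_force: [0.3, 0.1, 0.2]
grip_width: 0.0004
grip_force: 0.0
```

>>> jog_arm --motion '[-0.25,-0.85,0,0,0,0,1,-0.25,-0.85,0,0,0,0,1,-0.25,-0.85,0,0,0,0,1,-0.25,-0.85,0,0,0,0,1,0,0,0.5,0,0,0,1,0,0,0.5,0,0,0,1,0,0,0.5,0,0,0,1,0,0,0.46,0,0,0,1,0,0,0,0,0,0,1,0,0,0,0,0,0,1]'

```text
time: 4.1
position: [0.4509, -0.1992, 0.1876]
tool_rot: [0.027, 1.0, 0.0, 0.0]
ft_force: [-0.3, 0.4, 0.1]
grip_width: 0.0004
grip_force: 0.0
```

```bash
python3 - <<'E'
from h import *
a=robot.camera("top")[170:300,250:450];b=robot.camera("scene")[40:220,180:420]
a=cv2.resize(a,(600,390));b=cv2.resize(b,(600,450))
cv2.imwrite("pics/t1.png",a);cv2.imwrite("pics/s1.png",b)
o=robot.get_obs();print(o["position"],o["ft_force"])
E
```

```text
[ 0.45106514 -0.19986872  0.18797573] [-0.05800445 -1.5400606  -0.26979478]
```

View pics/s1.png

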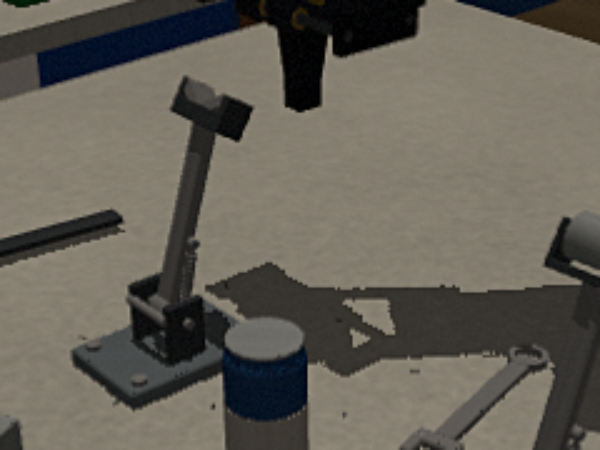

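The closed fingertips at (302,100) stand in front of the V head at (210,105), with nothing in between. Next, the push.

>>> jog_arm --motion '[-0.3,0,0,0,0,0,1,-0.3,0,0,0,0,0,1,-0.3,0,0,0,0,0,1,-0.3,0,0,0,0,0,1,-0.2,0,0,0,0,0,1,-0.2,0,0,0,0,0,1,-0.2,0,0,0,0,0,1,-0.2,0,0,0,0,0,1,-0.2,0,0,0,0,0,1]'

```text
time: 5.32
position: [0.539, -0.205, 0.1872]
tool_rot: [0.027, 1.0, -0.0, 0.0]
ft_force: [-0.3, -0.2, 0.2]
grip_width: 0.0004
grip_force: 0.6
```

```bash
python3 - <<'E'
from h import *
b=robot.camera("scene")[40:220,180:420]
b=cv2.convertScaleAbs(cv2.resize(b,(800,600),interpolation=2),alpha=1.7)
cv2.imwrite("pics/s2.png",b)
o=robot.get_obs();print(o["position"],o["ft_force"])
E
```

```text
[ 0.54029288 -0.20523845  0.1872944 ] [ 0.24313083 -0.78806011  0.3830967 ]
```

View pics/s2.png

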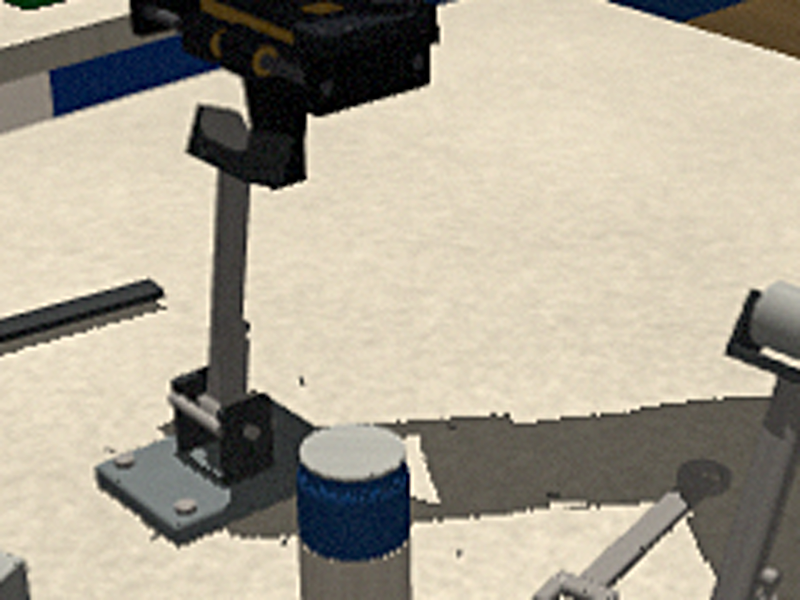

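The V head at (235,150) is touching the fingers and its arm is nearly upright. I'll keep pushing in smaller steps.

>>> jog_arm --motion '[-0.2,0,0,0,0,0,1,-0.2,0,0,0,0,0,1,-0.2,0,0,0,0,0,1,-0.15,0,0,0,0,0,1,0,0,0,0,0,0,1,0,0,0,0,0,0,1,0,0,0,0,0,0,1,0,0,0,0,0,0,1,0,0,0,0,0,0,1,0,0,0,0,0,0,1]'

```text
time: 6.62
position: [0.5682, -0.2065, 0.1872]
tool_rot: [0.027, 1.0, -0.0, 0.0]
ft_force: [-0.4, 0.0, 0.1]
grip_width: 0.0003
grip_force: 0.0
```

```bash
python3 - <<'E'
from h import *
b=robot.camera("scene")[40:220,180:420]
b=cv2.convertScaleAbs(cv2.resize(b,(800,600),interpolation=2),alpha=1.7)
cv2.imwrite("pics/s3.png",b)
o=robot.get_obs();print(o["position"],o["ft_force"])
E
```

```text
[ 0.56821453 -0.20651666  0.18718709] [-0.3191992   0.10186069  0.5574414 ]
```

View pics/s3.png

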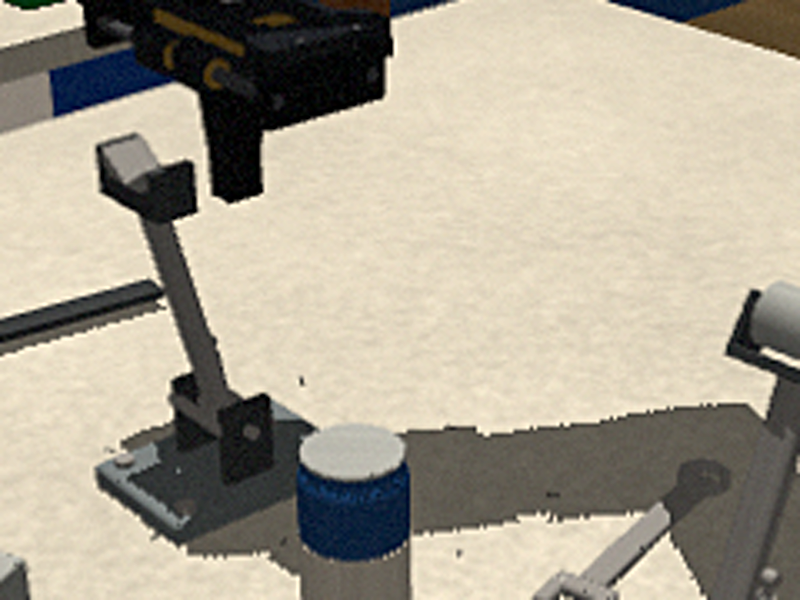

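The arm has snapped over: the V head at (145,175) leans away and is clear of the fingers at (235,190). The can and the roller rest haven't moved. I'll back the tool off.

>>> jog_arm --motion '[0.5,0,0,0,0,0,1,0.7,0,0,0,0,0,1,0.7,0,0,0,0,0,1,0.7,0,0,0,0,0,1,0.3,0,-0.5,0,0,0,1,0,0,-0.5,0,0,0,1,0,0,0,0,0,0,1,0,0,0,0,0,0,1,0,0,0,0,0,0,1,0,0,0,0,0,0,1]'

```text
time: 7.92
position: [0.4522, -0.1999, 0.2264]
tool_rot: [0.027, 1.0, 0.0, -0.001]
ft_force: [-0.9, -0.1, 0.4]
grip_width: 0.0006
grip_force: 0.0
```

```bash
python3 - <<'E'
from h import *
b=robot.camera("scene")[40:310,160:520]
b=cv2.convertScaleAbs(cv2.resize(b,(800,600),interpolation=2),alpha=1.7)
cv2.imwrite("pics/s4.png",b)
E
```

```text
(no output)
```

View pics/s4.png

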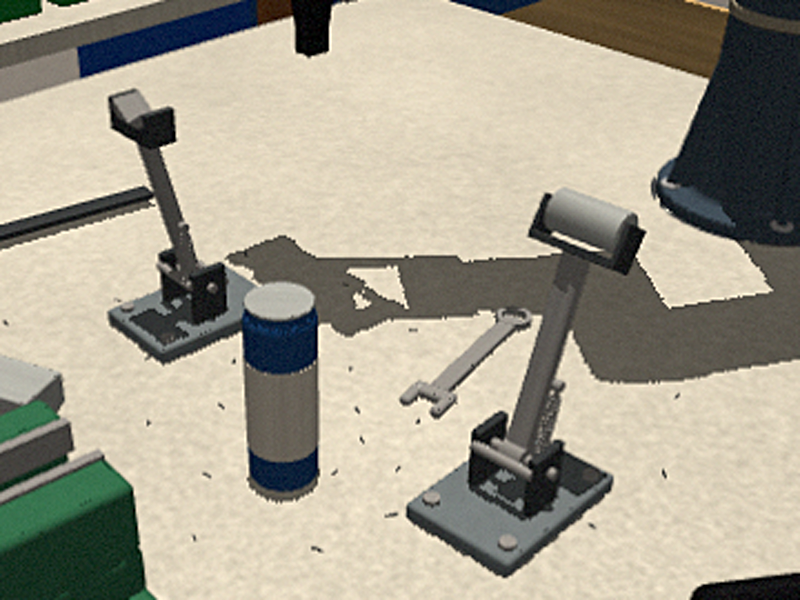

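The V head at (140,120) stays on its far stop. The can is upright at (280,390), the roller rest is still parked at (585,220), and the gripper is clear of everything.

```bash
python3 -c "
from rig import robot
print(robot.hand_in())"
```

```text
the job is handed in; nothing more can be done
None
```

The V-headed rest is snapped over against its far stop and stayed there after the tool backed off; the roller rest is still parked, the spray can is standing, and the job is handed in at about 8 s of the 29 s allowed.

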